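# Click the batch counter's thumbwheel to its preset mark

### The arm

A 6-joint arm with a two-finger parallel gripper is mounted at the origin on the work surface. World frame = base frame: x ahead of the robot, y to its left, z up, the work surface at z = 0. Lengths are in m, angles in degrees, forces in N, time in s.
With the tool pointing down it reaches from about 0.425 to 0.925 m from the base axis. Payload 12.5 kg.
Tool frame: the origin (TCP) lies midway between the tips of the shut fingers; the grasp point (between the pads) lies 19 mm behind it; z points along the fingers, y is the direction in which the jaws open and shut (so a half turn about z gives the same grasp; the last joint's range is limited). The gripper opens to 85 mm and grips with 20 to 120 N. Pads are 22 mm wide; open, the fingers measure 114 mm over their backs; the gripper's body (76 mm by 85 mm) begins 54 mm behind the grasp point. The pads swing forward as they close: fully open they stand 13 mm farther back than shut.
Start: joints at [63.449, 28.126, 89.318, -0, 62.55, -6.05], TCP at [0.219, 0.585, 0.231] pointing down, gripper open.
Joint ranges: [-177.58, 177.58], [-47.91, 125.51], [2.72, 160], [-65.01, 245.01], [3.68, 167.84], [-153.87, 153.87]. Speed limits (degrees/s): [127.2, 127.2, 159.86, 180, 180, 180].

### API

Orientations are given as [roll, pitch, yaw] about the fixed x, y, z axes, in that order (R = Rz(yaw) Ry(pitch) Rx(roll)).
In Python, from bench import sensors, read_camera, camera_info, ticket, silhouettes gives the robot as it stands. The module is installed in compiled form; this text tells all that it offers.
- The arm moves only by the tool drive_tool, never from a script. Its argument "targets" is one flat list of numbers, 6 for each row, row after row: the shift along the tool's x, y, z in m, then the turn, a rotation vector about the tool's x, y, z in rad. A call has 1 to 12 rows; each row is the pose to reach, as a shift and turn from the pose measured when the call began, along the tool's axes at that moment; what a row does not reach only later rows make up. A row lasts 1/8 s, in which the tool goes at most 62.5 mm and 10.7 degrees, less where a joint would pass 70% of its speed; a pose out of reach is approached as far as the arm can. A call with a gripper value outside its range is refused whole. "fingers" is the closure in counts, from 0 (fully open) to 255 (shut), set as the call begins (left out, the last holds). The fingers move at their own pace and stop on an object; the grip force is fixed at half the most. Time passes only in rows, so rows that repeat a pose let the fingers close. It gives the time, the measured TCP pose, the force and the opening at its end, in the units of the state.
- sensors.get_obs(): the state, without advancing time (a new reading comes with each control period).
- read_camera(name): name is "scene" or "top" or "wrist"; returns (picture, depth): 400x640x3 uint8, blue, green, red; 400x640 float32, m along the optical axis (not along the pixel's ray), 0 where there is no reading.
- camera_info(name): a dict with "camera_matrix" (3x3 intrinsics, pixels), "view" (4x4, takes a point from world to camera coordinates); the wrist camera has in their place "mount" (4x4, takes a point from camera to tool coordinates, whose origin is the TCP and whose axes are the flange's). Camera axes: x right, y down, z forward; pixel columns grow to the right and rows downward; lengths in m; the calibration is good to about 2 mm. A picture is of the moment at which its call begins: read the wrist's pose just before it. camera_info takes no time and is no camera call.
- ticket.sign_off(): hands the job in, once; it reports no verdict.
Trained networks look in the newest picture that a camera, given by its name, has taken for a name from the list of things; names that differ only in an ending like _2 or _b are one class to them, and where a whole thing is asked for, a point or a joint stands for the part that bears it (a point fixed in the world has none). Each returns a list of dicts, best first, with "score" (0 to 1); they miss things now and then, are a little off and sometimes report something else, mostly with a low value. They report only what shows in the picture. A call takes as long as a camera call.
- silhouettes(camera, name): "pixels" (400x640 bool, what is visible of it) and "bbox" ([left, top, right, bottom] in pixels, round what is visible of it).
The state is a dict: "time_s": time; "joints": joint angles; "qd": joint speeds; "tau": joint torques, N m; "tool_pos": TCP position; "tcp_rot": TCP orientation; "wrist_force": force on the tool from outside, world axes, zero at the start; "torque": the same for the moment, N m; "width": opening from 0.0 (shut) to 1.0 (fully open).
Only numpy, scipy, OpenCV 4.12 (cv2) and the standard library are available. Lean on these libraries where they do the work, as an engineer would, in place of code of your own. Each camera call takes 0.05 s, during which the arm holds its last target. There are 200 camera calls.

### The job

Set the batch size on the blue counter: with a fingertip against its teeth, flick the star-shaped thumbwheel clockwise (seen from above), click by click, until the yellow tooth has clicked in at the red pointer and not past it; then press that counter's green button all the way down, let it come up again and move clear. Grip, lift or shove nothing: both counters stay standing where they are, and the orange counter and everything else on the table are left alone.

Things in the scene. Friction and masses are not known exactly. Their poses are not given: they have to be found in the camera images.
- blue_counter: blue batch counter, box 160 (its x) x 110 (its y) x 50 mm tall, white top plate, about 1 kg, loose on rubber feet (slides if pushed sideways with over about 5 N). Origin: centre of its underside; z up; its -x end, with the thumbwheel on top, faces roughly to the robot. Behind the wheel (60 mm to +x of its axis) a fixed red pointer, top at 58 mm; then the green button
- blue_axis (a point): wheel centre: on its vertical axis at its top face, 74 mm above the table, 28 mm to -x of the counter's centre. Black disc, radius 36 mm, with 8 radial teeth 45 degrees apart reaching out to radius 52 mm, 9 mm wide, upright flanks; one yellow (stripe to the hub), the rest grey. Disc and teeth span heights 58 to 74 mm (7 mm of air over the top plate).
- blue_wheel (a joint): wheel angle, rad, clockwise from above; 0: yellow tooth at the pointer (to the counter's +x). A spring detent at every 0.785 (a click); there one tooth points to -x. Starts 2 to 4 clicks before 0. Needs 1 to 1.5 N at a tooth; past half a click it snaps to the next detent, else springs back. A tooth pushed along a tangent with 10 mm overlap slips off after 0.6 rad: one click. Stops -3.57, 1.96
- blue_tooth (a point): top of the yellow tooth of the blue counter's wheel, 47 mm from the wheel's axis, 74 mm above the table; turns with the wheel
- blue_button_top (a point): top centre of the blue counter's green button (22 mm across, in a black housing), 71 mm above the table, 62 mm to +x and 14 mm to -y of the counter's centre
- blue_button (a joint): travel of that button, m: 0 up, 0.005 fully down (about 4 N); springs back up
- orange_counter: a second counter of the same build in orange, with its own yellow tooth, pointer and green button; leave it alone. Origin: centre of its underside
- orange_tooth (a point): top of the yellow tooth of the orange counter's wheel; turns with that wheel
- tape: yellow tape measure, 66 x 66 x 35 mm, lying flat; origin under its centre
- pencil: flat red carpenter's pencil, 180 x 14 x 8 mm, along its x; origin under its centre
- screwdriver: screwdriver lying along its x
- wrench: steel wrench lying along its x
- glue: white glue bottle, 64 mm across, 170 mm tall; origin under its centre
- mug: blue mug, 80 mm across, 90 mm tall; origin under its centre
- offcut: plywood offcut, 80 x 190 x 18 mm, lying flat; origin under its centre

How it is judged (in metres and radians):
On the way, in this order (a step that is already met when the one before it is completed fails the run):
1. the yellow tooth of the blue counter has clicked in at the red pointer (value of joint blue_wheel between -0.17 and 0.17 rad and velocity of joint blue_wheel between -0.3 and 0.3 rad/s), for 0.2 s.
2. the blue counter's green button is pressed down (value of joint blue_button above 0.004 m), for 0.05 s.
At the end, for the whole second after the job is handed in: the blue wheel rests within 0.17 rad of the pointer, the button is up again, the blue counter stands flat within 40 mm of its start, the orange counter and its wheel within 20 mm, and every other thing within 30 mm of its start (value of joint blue_wheel between -0.17 and 0.17 rad and value of joint blue_button below 0.001 m and distance of blue_counter from where it was at the start of the episode below 0.04 m and height (world z) of blue_counter below 0.006 m and angle between blue_counter's own z axis and vertical below 0.05 rad and linear speed of blue_counter below 0.02 m/s and distance of each of orange_counter, orange_tooth from where it was at the start of the episode below 0.02 m and distance of each of tape, pencil, screwdriver, wrench, glue, mug, offcut from where it was at the start of the episode below 0.03 m); the robot touches nothing.
It fails at once if the wheel is turned past the pointer (value of joint blue_wheel above 0.42 rad).
It fails at once if the blue counter's button is pressed while its yellow tooth is not at the pointer (value of joint blue_button above 0.0035 m and not (value of joint blue_wheel between -0.17 and 0.17 rad)).
It fails at once if the blue counter is lifted, tipped or shoved away (height (world z) of blue_counter above 0.012 m or angle between blue_counter's own z axis and vertical above 0.2 rad or distance of blue_counter from where it was at the start of the episode above 0.04 m).
It fails at once if the orange counter is moved or its wheel is turned (distance of any of orange_counter, orange_tooth from where it was at the start of the episode above 0.02 m).
It fails at once if another thing on the table is moved or lifted (distance of any of tape, pencil, screwdriver, wrench, glue, mug, offcut from where it was at the start of the episode above 0.03 m).
It also fails if it takes over 53 s, if anything falls off the work surface, if the arm or the gripper's body presses on something with over 40 N, if the wrist force passes 120 N, or if a joint passes its speed limit or range.

## Working session

There is one attempt and no reset: what is moved stays moved. The work goes in short steps, Python scripts to look and compute and a tool call to move; the robot and the scene stay as the last step left them, time stands still between calls to the robot, and variables do not carry over. Pictures are saved under pics/ and viewed, about 8 in all and at most 12, crops included, and the job is handed in when it is done.

Besides the shell and the picture viewer there is one more tool, called after "Request:" as name(argument=value, ...) on one line, values as JSON. drive_tool: Moves the arm, as the interface text tells. Its arguments: {"type":"object","properties":{"targets":{"type":"array"},"fingers":{"type":"number"}},"required":["targets"]}

```bash
mkdir -p pics; cat > h.py <<'E'
import numpy as np, cv2
from bench import sensors, read_camera, camera_info, ticket, silhouettes
from scipy.spatial.transform import Rotation as R
def pts(name,depth,T=None):
    ci=camera_info(name);K=np.array(ci["camera_matrix"])
    v,u=np.mgrid[0:400,0:640]
    P=np.stack([(u-K[0,2])/K[0,0]*depth,(v-K[1,2])/K[1,1]*depth,depth],-1)
    if T is None: T=np.linalg.inv(np.array(ci["view"]))
    return P@T[:3,:3].T+T[:3,3]
E
python3 - <<'E'
from h import *
o=sensors.get_obs();print({k:np.round(v,3) for k,v in o.items()})
for c in ("top","scene"):
    im,d=read_camera(c);cv2.imwrite(f"pics/{c}0.png",im);P=pts(c,d);np.save(f"{c}P.npy",P);np.save(f"{c}I.npy",im)
    for n in ("blue_counter","blue_axis","blue_tooth","blue_button_top","orange_counter"):
        for s in silhouettes(c,n)[:2]:
            m=s["pixels"]&(d>0);q=P[m]
            print(c,n,round(s["score"],2),s["bbox"],m.sum(),np.median(q,0).round(3) if len(q) else "", q[:,2].max().round(3) if len(q) else "")
E
```

```text
{'time_s': np.float64(0.0), 'joints': array([ 6.3447e+01,  2.8164e+01,  8.9353e+01, -2.0000e-03,  6.2549e+01,
       -6.0510e+00]), 'qd': array([ 0.042,  0.005, -0.001,  0.026,  0.033,  0.013]), 'tau': array([ 1.0000e-03, -6.1844e+01, -2.6160e+01, -0.0000e+00,  4.0000e-03,
        0.0000e+00]), 'tool_pos': array([0.219, 0.585, 0.231]), 'tcp_rot': array([-1.79934e+02, -5.00000e-03,  1.59499e+02]), 'wrist_force': array([-1.18 , -1.038, -0.097]), 'torque': array([0.01 , 0.022, 0.038]), 'width': np.float64(1.002)}
top blue_axis 0.7 [382.2, 170.7, 423.4, 233.4] 2206 [ 0.611 -0.207  0.053] 0.082
top blue_axis 0.68 [310.7, 205.7, 335.8, 237.3] 543 [0.555 0.017 0.033] 0.042
top blue_tooth 0.65 [384.2, 189.0, 420.4, 224.3] 670 [ 0.588 -0.209  0.074] 0.082
top blue_tooth 0.45 [180.7, 228.2, 200.7, 289.1] 469 [0.46  0.402 0.006] 0.014
top orange_counter 0.97 [221.6, 179.9, 266.2, 238.4] 2221 [0.594 0.24  0.052] 0.083
top orange_counter 0.7 [383.9, 186.4, 417.8, 225.6] 633 [ 0.587 -0.208  0.074] 0.082
scene blue_counter 0.94 [246.1, 234.0, 322.6, 308.4] 2993 [ 0.626 -0.222  0.053] 0.083
scene blue_axis 0.97 [248.5, 238.9, 318.7, 309.5] 2937 [ 0.627 -0.222  0.053] 0.083
scene blue_tooth 0.86 [254.2, 243.3, 294.3, 279.0] 827 [ 0.595 -0.212  0.075] 0.083
scene blue_button_top 0.71 [245.4, 233.3, 322.3, 306.4] 3048 [ 0.625 -0.221  0.053] 0.083
scene blue_button_top 0.42 [291.8, 280.5, 303.0, 291.7] 62 [ 0.679 -0.234  0.072] 0.077
scene orange_counter 0.92 [325.1, 122.1, 386.8, 172.7] 2033 [0.609 0.223 0.052] 0.084
```

View pics/top0.png

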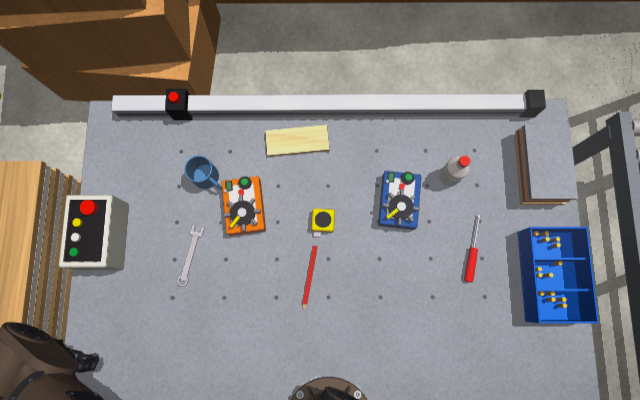

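The top view shows the blue counter at about (400,200), the orange one at (242,207), and the glue bottle to the right of the blue one at (458,170). The yellow tooth on blue points to the lower left, at about (390,218).

```bash
python3 - <<'E'
from h import *
for c,bb in (("top",(370,160,435,240)),("scene",(235,225,335,320))):
    P=np.load(c+"P.npy");im=np.load(c+"I.npy")
    l,t,r,b=bb
    cv2.imwrite(f"pics/{c}crop.png",cv2.resize(im[t:b,l:r],None,fx=7 if c=="top" else 6,fy=7 if c=="top" else 6,interpolation=cv2.INTER_CUBIC))
    p=P[t:b,l:r].reshape(-1,3);hsv=cv2.cvtColor(im,cv2.COLOR_BGR2HSV)[t:b,l:r].reshape(-1,3).astype(int)
    near=np.hypot(p[:,0]-.615,p[:,1]+.215)<.12
    def show(n,m):
        q=p[m&near]
        if len(q): print(c,n,len(q),np.median(q,0).round(4),q.mean(0).round(4))
        return q
    top=(p[:,2]>.042)&(p[:,2]<.056)
    q=show("plate",top); print(cv2.minAreaRect((q[:,:2]*1000).astype(np.float32)))
    w=(p[:,2]>.068)&(p[:,2]<.08)&(p[:,0]<.65)
    q=show("wheel",w);print("encl",cv2.minEnclosingCircle((q[:,:2]*1000).astype(np.float32)))
    H,S,V=hsv.T
    show("yellow",(H>20)&(H<35)&(S>120)&(V>90)&w)
    show("green",(H>45)&(H<85)&(S>100)&(V>40)&(p[:,2]>.06)&(p[:,2]<.08))
    show("red",((H<8)|(H>172))&(S>120)&(V>80)&(p[:,2]>.05))
    show("hub",(S<50)&(V>150)&(p[:,2]>.072))
E
```

```text
top plate 1181 [ 0.6329 -0.2032  0.0502] [ 0.6194 -0.2093  0.0501]
((616.7168579101562, -212.42918395996094), (110.62965393066406, 159.7345733642578), 83.08182525634766)
top wheel 615 [ 0.5878 -0.2087  0.0741] [ 0.5884 -0.2088  0.0742]
encl ((589.1511840820312, -210.20872497558594), 52.30497360229492)
top yellow 48 [ 0.5704 -0.1841  0.0738] [ 0.5705 -0.1842  0.074 ]
top green 43 [ 0.6772 -0.2332  0.0702] [ 0.6777 -0.2324  0.0701]
top red 25 [ 0.6536 -0.2175  0.0583] [ 0.6542 -0.2175  0.0579]
top hub 85 [ 0.5906 -0.2094  0.077 ] [ 0.5927 -0.2114  0.0774]
scene plate 1522 [ 0.6402 -0.2246  0.0514] [ 0.632  -0.2186  0.0512]
((619.3980102539062, -211.80264282226562), (110.47149658203125, 160.88858032226562), 83.09070587158203)
scene wheel 788 [ 0.5929 -0.2105  0.0752] [ 0.5926 -0.2099  0.0751]
encl ((589.7203979492188, -208.6062774658203), 53.14768981933594)
scene yellow 48 [ 0.5755 -0.1862  0.0751] [ 0.5745 -0.1847  0.0754]
scene green 88 [ 0.6815 -0.2344  0.0705] [ 0.6812 -0.2339  0.0693]
scene red 32 [ 0.657  -0.2163  0.0596] [ 0.6568 -0.2166  0.0593]
scene hub 52 [ 0.5924 -0.2082  0.0796] [ 0.5926 -0.2083  0.0796]
```

View pics/topcrop.png

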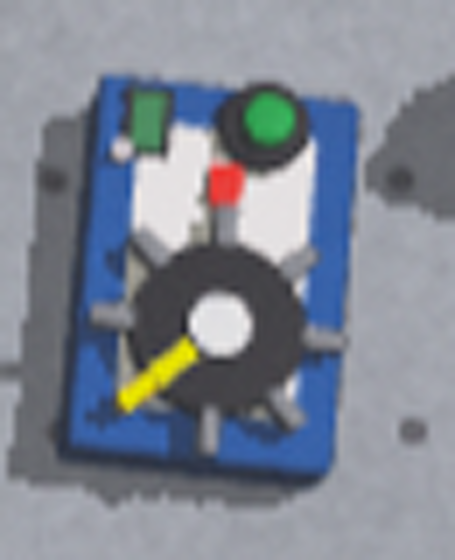

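Both cameras agree:
- Axis at about (0.590,-0.209), counter yaw about -6.9°.
- Yellow tooth at about 135° in the counter frame, so 3 clicks are needed.
- Button at about (0.678,-0.2335).

I'll flick the -x tooth towards +y with the shut fingers, tool x radial.

```bash
cat >> h.py <<'E'
C=np.array([.618,-.2122]);YAW=np.radians(-6.9)
ex=np.array([np.cos(YAW),np.sin(YAW)]);ey=np.array([-ex[1],ex[0]]);AX=C-.028*ex;BT=C+.062*ex-.014*ey
def wh(x,y,z): return np.r_[AX+x*ex+y*ey,z]   # counter axes from the wheel axis
def rows(ps,yaw=173.1):
    o=sensors.get_obs();R0=R.from_euler('xyz',o["tcp_rot"],degrees=True)
    for p in ps:
        s=R0.inv().apply(np.array(p)-o["tool_pos"]);t=(R0.inv()*R.from_euler('xyz',[180,0,yaw],degrees=True)).as_rotvec()
        print(np.r_[s,t].round(4).tolist())
E
python3 - <<'E'
from h import *
print(wh(-.053,-.027,.2),BT); P=np.load("topP.npy")
s=silhouettes("top","glue")[:1]
for k in s: q=P[k["pixels"]];print(np.median(q,0),q.max(0),q.min(0))
rows([[.47,.27,.24],[.50,0,.24],wh(-.063,-.027,.2)])
E
```

```text
[ 0.53434296 -0.22927336  0.2       ] [ 0.67786904 -0.23354709]
[ 0.68345077 -0.35695838  0.11031137] [0.72585597 0.00424461 1.40537888] [ 0.33122645 -0.41541883 -0.00161517]
[-0.3457, -0.2075, -0.0087, 0.0001, 0.0, -0.2374]
[-0.4684, -0.4499, -0.0087, 0.0001, 0.0, -0.2374]
[-0.5711, -0.655, 0.0313, 0.0001, 0.0, -0.2374]
```

Request:
drive_tool(targets=[-0.09, -0.05, -0.005, 0, 0, -0.06, -0.17, -0.1, -0.009, 0, 0, -0.12, -0.26, -0.155, -0.009, 0, 0, -0.18, -0.3457, -0.2075, -0.009, 0, 0, -0.237, -0.3457, -0.2075, -0.009, 0, 0, -0.237, -0.3457, -0.2075, -0.009, 0, 0, -0.237, -0.3457, -0.2075, -0.009, 0, 0, -0.237, -0.4, -0.32, -0.009, 0, 0, -0.237, -0.44, -0.385, -0.009, 0, 0, -0.237, -0.468, -0.45, -0.009, 0, 0, -0.237, -0.468, -0.45, -0.009, 0, 0, -0.237, -0.468, -0.45, -0.009, 0, 0, -0.237], fingers=255)

```text
time_s: 2.15
tool_pos: [0.4997, -0.0029, 0.2404]
tcp_rot: [-180.0, 0.0, 172.9]
wrist_force: [-0.2, 0.7, 0.3]
width: 0.001
```

```bash
python3 - <<'E'
from h import *
rows([wh(-.063,-.027,.2),wh(-.08,-.03,.15)])
E
```

```text
[-0.0523, -0.2204, 0.0405, -0.0001, 0.0005, -0.0034]
[-0.0352, -0.2234, 0.0905, -0.0001, 0.0005, -0.0034]
```

Request:
drive_tool(targets=[-0.01, -0.055, 0.02, 0, 0, -0.003, -0.02, -0.11, 0.04, 0, 0, -0.003, -0.03, -0.165, 0.06, 0, 0, -0.003, -0.0352, -0.2234, 0.09, 0, 0, -0.003, -0.0352, -0.2234, 0.09, 0, 0, -0.003, -0.0352, -0.2234, 0.09, 0, 0, -0.003])

```text
time_s: 2.9
tool_pos: [0.507, -0.2289, 0.1505]
tcp_rot: [180.0, 0.0, 173.0]
wrist_force: [1.0, 0.8, -0.7]
width: -0.002
```

```bash
python3 - <<'E'
from h import *
o=sensors.get_obs();im,d=read_camera("wrist");cv2.imwrite("pics/w1.png",im)
M=np.array(camera_info("wrist")["mount"]);T=np.eye(4);T[:3,:3]=R.from_euler('xyz',o["tcp_rot"],degrees=True).as_matrix();T[:3,3]=o["tool_pos"]
P=pts("wrist",d,T@M);np.save("wP.npy",P)
print(o["tool_pos"],o["tcp_rot"],o["wrist_force"],M.round(3).tolist())
rows([wh(-.083,-.027,.064),wh(-.053,-.027,.064),wh(-.053,.008,.064)])
H,S,V=cv2.cvtColor(im,cv2.COLOR_BGR2HSV).astype(int).transpose(2,0,1)
near=(np.hypot(P[...,0]-.615,P[...,1]+.215)<.12)
for n,m in dict(y=(H>20)&(H<35)&(S>120)&(V>90)&near&(P[...,2]>.06),g=(H>45)&(H<85)&(S>100)&near&(P[...,2]>.06),r=((H<8)|(H>172))&(S>120)&near&(P[...,2]>.05)).items():
    if m.any():print(n,m.sum(),P[m].mean(0).round(4))
E
```

```text
[ 0.50701933 -0.22891739  0.15048959] [1.79990163e+02 6.97155862e-03 1.73032350e+02] [ 0.99055826  0.84219384 -0.72483848] [[0.0, -0.952, -0.306, 0.079], [1.0, -0.0, 0.001, -0.0], [-0.001, -0.306, 0.952, -0.142], [0.0, 0.0, 0.0, 1.0]]
[0.0031, 0.0023, 0.0869, -0.0002, 0.0008, -0.0001]
[-0.0269, 0.0023, 0.0869, -0.0002, 0.0008, -0.0001]
[-0.0269, 0.0373, 0.0869, -0.0002, 0.0008, -0.0001]
y 424 [ 0.5706 -0.1818  0.0741]
g 70 [ 0.509  -0.2157  0.1888]
r 2 [ 0.559  -0.193   0.0679]
```

View pics/w1.png

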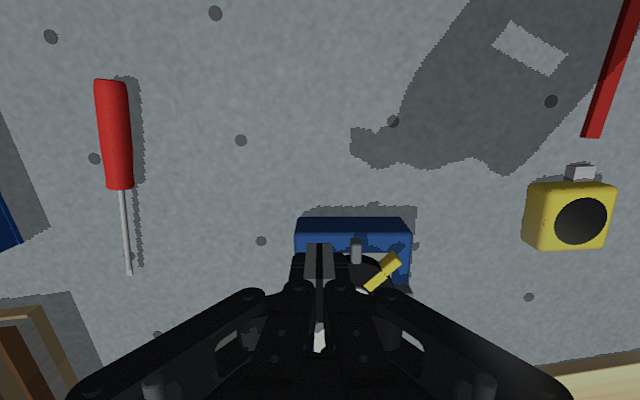

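The wrist view shows the shut fingers at (320,262), beside the -x tooth at (355,250). The yellow tooth is at (383,270). Now I'll descend outside the wheel and move in.

Request:
drive_tool(targets=[0.003, 0.002, 0.04, 0, 0, 0, 0.003, 0.002, 0.08, 0, 0, 0, 0.003, 0.002, 0.087, 0, 0, 0, -0.012, 0.002, 0.087, 0, 0, 0, -0.022, 0.002, 0.087, 0, 0, 0, -0.027, 0.002, 0.087, 0, 0, 0, -0.027, 0.002, 0.087, 0, 0, 0])

```text
time_s: 3.82
tool_pos: [0.5348, -0.2297, 0.0644]
tcp_rot: [-180.0, 0.1, 173.1]
wrist_force: [0.2, 0.5, 1.0]
width: 0.001
```

```bash
python3 - <<'E'
from h import *
im,d=read_camera("wrist");im2,_=read_camera("scene")
cv2.imwrite("pics/w2.png",np.hstack([cv2.resize(im[180:400,200:440],(480,440)),cv2.resize(im2[230:315,240:330],(300,440),interpolation=2)]))
rows([wh(-.053,-.027,.064),wh(-.053,.01,.064)])
E
```

```text
[-0.0001, 0.0003, 0.0001, -0.0002, 0.0008, -0.0001]
[-0.0001, 0.0373, 0.0001, -0.0002, 0.0008, -0.0001]
```

View pics/w2.png

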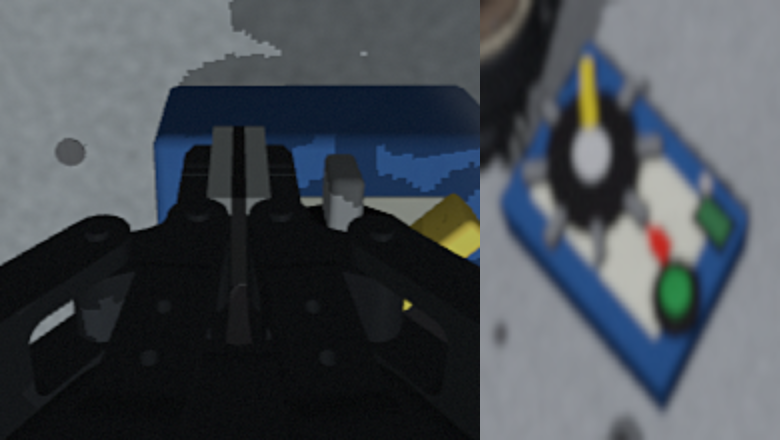

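Left: the finger pads (at about (240,160) in the crop) stand beside the grey -x tooth at (345,190), with a clear gap. Right: yellow is still 3 clicks from the pointer. Now the first flick.

Request:
drive_tool(targets=[0, 0.005, 0, 0, 0, 0, 0, 0.01, 0, 0, 0, 0, 0, 0.015, 0, 0, 0, 0, 0, 0.02, 0, 0, 0, 0, 0, 0.025, 0, 0, 0, 0, 0, 0.03, 0, 0, 0, 0, 0, 0.035, 0, 0, 0, 0, 0, 0.039, 0, 0, 0, 0, 0, 0.039, 0, 0, 0, 0])

```text
time_s: 5.05
tool_pos: [0.5389, -0.1905, 0.0641]
tcp_rot: [180.0, 0.0, 173.1]
wrist_force: [-0.1, 0.5, -0.6]
width: 0.004
```

```bash
cat >> h.py <<'E'
def look(fn):
    im,d=read_camera("wrist");im2,d2=read_camera("scene");im3,d3=read_camera("top")
    cv2.imwrite(fn,np.hstack([cv2.resize(im[180:400,200:440],(480,440)),cv2.resize(im2[230:315,240:330],(300,440),interpolation=2)]))
    for c,i,dd in(("scene",im2,d2),("top",im3,d3)):
        P=pts(c,dd);H,S,V=cv2.cvtColor(i,cv2.COLOR_BGR2HSV).astype(int).transpose(2,0,1)
        near=(np.hypot(P[...,0]-AX[0],P[...,1]-AX[1])<.06)&(P[...,2]>.065)&(P[...,2]<.085)
        m=(H>20)&(H<35)&(S>120)&(V>80)&near;v=P[m].mean(0)[:2]-AX if m.any() else np.zeros(2)
        b=(H>100)&(H<125)&(S>120)&(V>50)&(np.hypot(P[...,0]-C[0],P[...,1]-C[1])<.12)&(P[...,2]>.02)
        g=(H>45)&(H<85)&(S>100)&(P[...,2]>.06)&(P[...,2]<.08)&(np.hypot(*(P[...,:2]-BT).transpose(2,0,1))<.02)
        print(c,"yellow px",m.sum(),"angle deg",np.degrees(np.arctan2(v@ey,v@ex)).round(1),"blue",P[b].mean(0).round(4),"button",P[g].mean(0).round(4))
E
python3 - <<'E'
from h import *
look("pics/w3.png")
rows([wh(-.085,.012,.064)])
E
```

```text
scene yellow px 59 angle deg 93.0 blue [ 0.6332 -0.2282  0.0489] button [ 0.6813 -0.234   0.0691]
top yellow px 0 angle deg 0.0 blue [ 0.6668 -0.2121  0.0499] button [ 0.6778 -0.2335  0.071 ]
[0.0319, 0.0003, 0.0001, -0.0001, 0.0007, -0.0001]
```

View pics/w3.png

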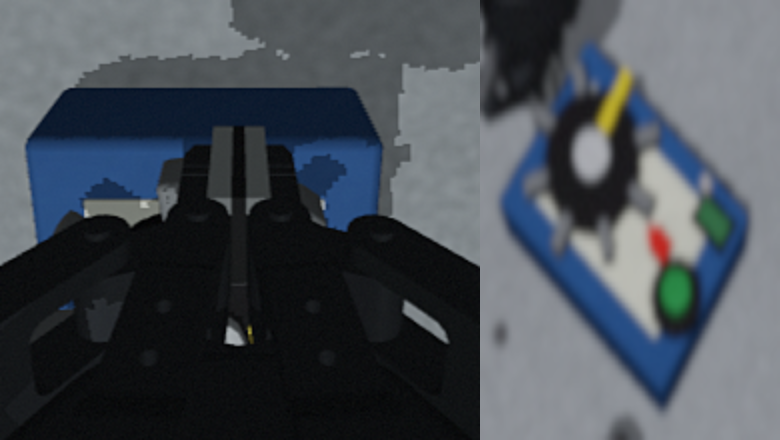

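One click done (yellow at about 90°), and the counter has not moved. Now retract, go back, move in again and push a second time.

Request:
drive_tool(targets=[0.016, 0, 0, 0, 0, 0, 0.032, 0, 0, 0, 0, 0, 0.032, -0.02, 0, 0, 0, 0, 0.032, -0.039, 0, 0, 0, 0, 0.032, -0.039, 0, 0, 0, 0, 0.016, -0.039, 0, 0, 0, 0, 0.004, -0.039, 0, 0, 0, 0, 0, -0.039, 0, 0, 0, 0, 0, -0.039, 0, 0, 0, 0])

```text
time_s: 6.32
tool_pos: [0.5342, -0.2294, 0.0639]
tcp_rot: [180.0, 0.0, 173.1]
wrist_force: [0.6, 0.3, 0.2]
width: -0.002
```

```bash
python3 - <<'E'
from h import *
look("pics/w4.png")
rows([wh(-.053,.012,.064)])
E
```

```text
scene yellow px 59 angle deg 84.7 blue [ 0.6331 -0.2275  0.0491] button [ 0.6816 -0.2342  0.0694]
top yellow px 52 angle deg 90.0 blue [ 0.6263 -0.183   0.0503] button [ 0.6781 -0.2336  0.0702]
[-0.0005, 0.0392, 0.0001, 0.0001, 0.0003, -0.0001]
```

Request:
drive_tool(targets=[0, 0.005, 0, 0, 0, 0, 0, 0.01, 0, 0, 0, 0, 0, 0.015, 0, 0, 0, 0, 0, 0.02, 0, 0, 0, 0, 0, 0.025, 0, 0, 0, 0, 0, 0.03, 0, 0, 0, 0, 0, 0.035, 0, 0, 0, 0, 0, 0.039, 0, 0, 0, 0, 0, 0.039, 0, 0, 0, 0, 0.016, 0.039, 0, 0, 0, 0, 0.032, 0.039, 0, 0, 0, 0, 0.032, 0.039, 0, 0, 0, 0])

```text
time_s: 7.98
tool_pos: [0.5063, -0.1869, 0.0642]
tcp_rot: [180.0, -0.0, 173.1]
wrist_force: [0.0, 0.4, 0.5]
width: 0.004
```

```bash
python3 - <<'E'
from h import *
look("pics/w5.png")
rows([wh(-.085,-.027,.064),wh(-.053,-.027,.064)])
E
```

```text
scene yellow px 65 angle deg 42.6 blue [ 0.6345 -0.228   0.0492] button [ 0.6813 -0.2343  0.0696]
top yellow px 11 angle deg 45.7 blue [ 0.6486 -0.212   0.05  ] button [ 0.6775 -0.2335  0.0713]
[0.0003, -0.0386, 0.0002, -0.0002, 0.0011, -0.0002]
[-0.0317, -0.0386, 0.0002, -0.0002, 0.0011, -0.0002]
```

Second click confirmed (yellow at about 45°). I'll go back and make the last push.

Request:
drive_tool(targets=[0, -0.02, 0, 0, 0, 0, 0, -0.0386, 0, 0, 0, 0, 0, -0.0386, 0, 0, 0, 0, -0.016, -0.0386, 0, 0, 0, 0, -0.028, -0.0386, 0, 0, 0, 0, -0.032, -0.0386, 0, 0, 0, 0, -0.032, -0.0386, 0, 0, 0, 0])

```text
time_s: 9.0
tool_pos: [0.5345, -0.2291, 0.0641]
tcp_rot: [-180.0, 0.0, 173.1]
wrist_force: [0.6, -0.4, -0.3]
width: 0.001
```

Request:
drive_tool(targets=[0, 0.005, 0, 0, 0, 0, 0, 0.01, 0, 0, 0, 0, 0, 0.015, 0, 0, 0, 0, 0, 0.02, 0, 0, 0, 0, 0, 0.025, 0, 0, 0, 0, 0, 0.03, 0, 0, 0, 0, 0, 0.035, 0, 0, 0, 0, 0, 0.039, 0, 0, 0, 0, 0, 0.039, 0, 0, 0, 0, 0.016, 0.039, 0, 0, 0, 0, 0.032, 0.039, 0, 0, 0, 0, 0.032, 0.039, 0, 0, 0, 0])

```text
time_s: 10.5
tool_pos: [0.5069, -0.1866, 0.0642]
tcp_rot: [180.0, 0.0, 173.1]
wrist_force: [-0.2, -0.4, 0.4]
width: 0.002
```

```bash
python3 - <<'E'
from h import *
look("pics/w6.png")
rows([wh(-.1,.012,.16),np.r_[BT,.16],np.r_[BT,.085],np.r_[BT,.063]])
E
```

```text
scene yellow px 71 angle deg 1.6 blue [ 0.6347 -0.2274  0.0492] button [ 0.6814 -0.2341  0.0692]
top yellow px 24 angle deg -1.1 blue [ 0.6498 -0.2128  0.0501] button [ 0.6778 -0.2337  0.0706]
[0.0158, 0.0, -0.0959, -0.0003, 0.0015, -0.0]
[-0.1742, -0.026, -0.0956, -0.0003, 0.0015, -0.0]
[-0.1741, -0.0259, -0.0206, -0.0003, 0.0015, -0.0]
[-0.1741, -0.0259, 0.0014, -0.0003, 0.0015, -0.0]
```

View pics/w6.png

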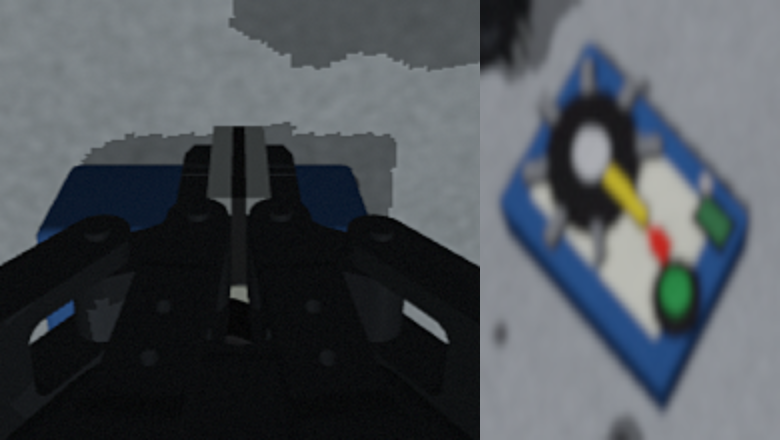

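Yellow is in line with the red pointer, reading +1.6° and -1.1°; in the picture it points at (660,240). Now to the button.

Request:
drive_tool(targets=[0.016, 0, -0.05, 0, 0, 0, 0.01, 0, -0.096, 0, 0, 0, -0.04, -0.008, -0.096, 0, 0, 0, -0.1, -0.016, -0.096, 0, 0, 0, -0.15, -0.024, -0.096, 0, 0, 0, -0.174, -0.026, -0.09, 0, 0, 0, -0.174, -0.026, -0.05, 0, 0, 0, -0.174, -0.026, -0.018, 0, 0, 0, -0.174, -0.026, -0.018, 0, 0, 0, -0.174, -0.026, -0.018, 0, 0, 0])

```text
time_s: 11.9
tool_pos: [0.6785, -0.2338, 0.0837]
tcp_rot: [-180.0, 0.2, 173.1]
wrist_force: [-0.2, 0.3, -0.1]
width: 0.004
```

```bash
python3 - <<'E'
from h import *
look("pics/w7.png")
rows([np.r_[BT,.071],np.r_[BT,.066]])
P=np.load("topP.npy");q=P[np.hypot(P[...,0]-BT[0],P[...,1]-BT[1])<.024]
r=np.hypot(*(q[:,:2]-BT).T)
for a in range(0,24,3):
  k=(r*1000>=a)&(r*1000<a+3);print(a,np.percentile(q[k,2],[20,50,80]).round(3))
im=read_camera("scene")[0];cv2.imwrite("pics/s7.png",cv2.resize(im[200:320,220:350],None,fx=5,fy=5,interpolation=2)[:600])
E
```

```text
scene yellow px 0 angle deg 0.0 blue [ 0.644  -0.2433  0.0523] button [ 0.686  -0.2375  0.0671]
top yellow px 0 angle deg 0.0 blue [ 0.6863 -0.1707  0.0494] button [nan nan nan]
[0.0006, 0.0002, 0.0132, -0.001, 0.0038, 0.0]
[0.0006, 0.0002, 0.0182, -0.001, 0.0038, 0.0]
0 [0.071 0.073 0.074]
3 [0.069 0.073 0.074]
6 [0.069 0.07  0.072]
9 [0.063 0.068 0.071]
12 [0.06  0.062 0.064]
15 [0.06  0.062 0.064]
18 [0.05  0.053 0.059]
21 [0.048 0.052 0.054]h.py:27: RuntimeWarning: Mean of empty slice.
  print(c,"yellow px",m.sum(),"angle deg",np.degrees(np.arctan2(v@ey,v@ex)).round(1),"blue",P[b].mean(0).round(4),"button",P[g].mean(0).round(4))
  ret = um.true_divide(
```

View pics/s7.png

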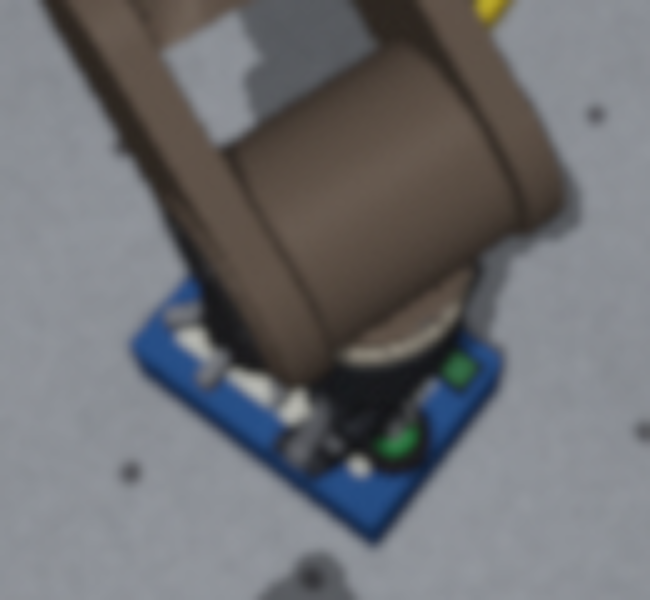

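The gripper hangs over the green button (400,440) and is clear of the wheel. The housing rim is at about 62 mm, so I can press to 65.5 mm, in steps.

Request:
drive_tool(targets=[0, 0, 0.008, 0, 0, 0, 0, 0, 0.012, 0, 0, 0, 0, 0, 0.014, 0, 0, 0, 0, 0, 0.016, 0, 0, 0, 0, 0, 0.0175, 0, 0, 0, 0, 0, 0.0175, 0, 0, 0, 0, 0, 0.0175, 0, 0, 0])

```text
time_s: 12.98
tool_pos: [0.6782, -0.2338, 0.0666]
tcp_rot: [-179.9, 0.2, 173.1]
wrist_force: [-2.8, 0.9, 4.0]
width: -0.002
```

Request:
drive_tool(targets=[0, 0, 0.001, 0, 0, 0, 0, 0, 0.002, 0, 0, 0, 0, 0, 0.002, 0, 0, 0, 0, 0, 0.002, 0, 0, 0])

```text
time_s: 13.48
tool_pos: [0.6783, -0.2338, 0.0659]
tcp_rot: [-179.9, 0.2, 173.1]
wrist_force: [-6.1, 2.6, 13.5]
width: -0.002
```

It has bottomed: force rose to 13.5 N and z stopped at 65.9 mm. Release and move clear.

Request:
drive_tool(targets=[0, 0, -0.005, 0, 0, 0, 0, 0, -0.015, 0, 0, 0, 0, 0, -0.05, 0, 0, 0, 0, 0, -0.1, 0, 0, 0, 0, 0, -0.14, 0, 0, 0, 0.06, 0, -0.15, 0, 0, 0, 0.12, 0, -0.15, 0, 0, 0, 0.17, 0.03, -0.15, 0, 0, 0, 0.17, 0.08, -0.15, 0, 0, 0, 0.17, 0.13, -0.15, 0, 0, 0, 0.17, 0.15, -0.15, 0, 0, 0, 0.17, 0.15, -0.15, 0, 0, 0])

```text
time_s: 14.98
tool_pos: [0.5272, -0.0631, 0.2154]
tcp_rot: [-179.9, 0.3, 173.2]
wrist_force: [0.2, -0.3, 0.2]
width: 0.001
```

```bash
python3 - <<'E'
from h import *
look("pics/w8.png");print(sensors.get_obs()["wrist_force"].round(1))
im,d=read_camera("top");P=pts("top",d)
p=P[160:240,370:435].reshape(-1,3);q=p[(p[:,2]>.042)&(p[:,2]<.056)&(np.hypot(p[:,0]-.615,p[:,1]+.215)<.12)]
print(cv2.minAreaRect((q[:,:2]*1000).astype(np.float32)))
a=cv2.absdiff(im,np.load("topI.npy")).max(2)
s=read_camera("scene")[0]
cv2.imwrite("pics/end.png",np.hstack([im[80:330,60:500],cv2.resize(s[225:320,235:335],(263,250))]));print((a>40)[100:300,150:500].sum())
E
```

```text
scene yellow px 70 angle deg 1.1 blue [ 0.6346 -0.2274  0.0492] button [ 0.6813 -0.2341  0.0692]
top yellow px 42 angle deg -0.7 blue [ 0.6128 -0.2361  0.0501] button [ 0.6781 -0.2337  0.0706]
[-0.2 -0.   0.5]
((617.001220703125, -212.66253662109375), (110.87432098388672, 161.18905639648438), 83.31415557861328)
11582
```

View pics/end.png

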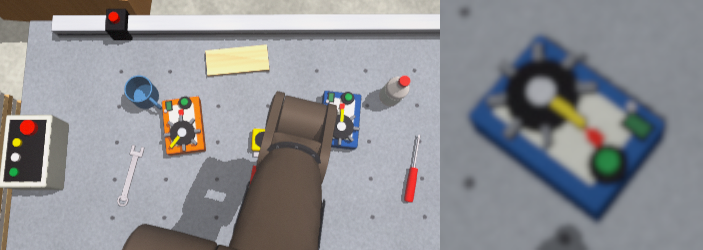

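The yellow tooth stands at the red pointer (595,137 in the right crop) and the button is up. The counter is where it was, nothing else has moved, and the arm touches nothing.

```bash
python3 -c "
from bench import ticket
print(ticket.sign_off())"
```

```text
the job is handed in; nothing more can be done
None
```

The job is handed in: the blue counter's yellow tooth is at the red pointer, and its green button has been pressed and is up again. `sign_off` gave no verdict.

**What I did:** I flicked the blue wheel clockwise three clicks with the shut fingertips. The yellow tooth went from 135° to 90°, 45° and 0°, checked by camera after each click. I then pressed the button until it stopped (about 13 N, fingertip at 65.9 mm), let it up and moved clear. It took about 15 s of the 53 s.

**Last checks:**
- **Yellow tooth:** the two cameras read +1.1° and -0.7° from the pointer.
- **Button:** the top measures about 70 mm, the same as before the press.
- **Blue counter:** it stayed within about 1 mm of its start.
- **Other objects:** in the last picture the orange counter and the other things in view look unmoved. The arm hid most of the tape measure and the pencil, so I could not confirm those two. The arm was never driven near them at table height.
- **Wrist force:** about 0.5 N at the end, so the arm was touching nothing.

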